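Clear the jar, free the sagging gate bolt and hold the sample-bay gate ajar

ROBOT

A 6-joint arm with a two-finger parallel gripper is mounted at the origin on the work surface. World frame = base frame: x ahead of the robot, y to its left, z up, the work surface at z = 0. Lengths are in m, angles in rad, forces in N, time in s.
With the tool pointing down it reaches from about 0.25 to 0.775 m from the base axis. Payload 8.9 kg.
Tool frame: the origin (TCP) lies midway between the tips of the shut fingers; the grasp point (between the pads) lies 19 mm behind it; z points along the fingers, y is the line along which they close (so a half turn about z gives the same grasp; the last joint's range is limited). The gripper opens to 85 mm and grips with 20 to 120 N. Pads are 22 mm wide; open, the fingers measure 114 mm over their backs; the gripper's body (76 mm by 85 mm) begins 54 mm behind the grasp point. The pads swing forward as they close: fully open they stand 13 mm farther back than shut.
Start: joints at [-1.276, 0.291, -0.153, 1.127, 0, 1.431], TCP at [0.221, -0.476, 0.231] pointing down, gripper open.
Joint ranges: [-2.52, 2.52], [-0.91, 1.74], [-1.3, 1.37], [-1.96, 2.02], [-1.52, 1.47], [-3.14, 3.14]. Speed limits (rad/s): [2.22, 2.22, 2.79, 3.14, 3.14, 3.14].

INTERFACE

Orientations are given as a unit quaternion [x, y, z, w].
In Python, from cell import ctrl, viewer gives the robot as it stands.
- The arm moves only by the tool apply_moves, never from a script. Its argument "steps" is a list of rows, each an object of numbers: "x", "y", "z": the shift along the tool's x, y, z in m; "turn": the turn about the tool's z in degrees. A call has 1 to 8 rows; each row is the pose to reach, as a shift and turn from the pose commanded when the call began, along the tool's axes at that moment; what a row does not reach only later rows make up. A row lasts 1/12 s, in which the tool goes at most 41.7 mm and 7.16 degrees, less where a joint would pass 70% of its speed; a pose out of reach is approached as far as the arm can. A call with a gripper value outside its range is refused whole. "gripper" is the opening in per cent of the stroke, from 0 (shut) to 100 (fully open), set as the call begins (left out, the last holds). The fingers move at their own pace and stop on an object; the grip force is fixed at half the most. Time passes only in rows, so rows that repeat a pose let the fingers close. It gives the time, the measured TCP pose, the force, the opening and the grip force at its end, in the units of the state.
- ctrl.observe(): the state, without advancing time (a new reading comes with each control period).
- viewer.camera(name): name is "scene" or "top" or "wrist"; returns (picture, depth): 420x560x3 uint8, red, green, blue; 420x560 float32, m along the optical axis (not along the pixel's ray), 0 where there is no reading.
- viewer.calibration(name): a dict with "fx", "fy", "cx", "cy" (pixels), "origin" and "orientation" of the camera in the world; the wrist camera has in their place "T_tool_cam" (4x4, takes a point from camera to tool coordinates, whose origin is the TCP and whose axes are the flange's). Camera axes: x right, y down, z forward; pixel columns grow to the right and rows downward; lengths in m; the calibration is good to about 2 mm. The wrist camera is an equidistant fisheye: a pixel r from the principal point sees the ray r / f radians off the axis. A picture is of the moment at which its call begins: read the wrist's pose just before it. calibration takes no time and is no camera call.
- ctrl.job_done(): hands the job in; it is judged then, once.
The state is a dict: "time": time; "joints": joint angles; "dq": joint speeds; "effort": joint torques, N m; "ee_pos": TCP position; "orientation": TCP orientation; "force": force on the tool from outside, world axes, zero at the start; "wrist_torque": the same for the moment, N m; "finger_gap": finger opening in m; "gripper_force": force on a finger pad.
Only numpy, scipy, OpenCV 4.12 (cv2) and the standard library are available. Lean on these libraries where they do the work, as an engineer would, in place of code of your own. Each camera call takes 0.05 s, during which the arm holds its last target. There are 200 camera calls.

TASK

The tall jar in front of the sample bay is in the way of its gate: stand it upright on the narrow raised rail and let go of it. Then lift the sagging barrel bolt over the bent lip of its keeper while drawing it back clear of the keeper, pull the gate open towards the robot to about 30 degrees ajar, and finish while still holding it there, because its spring shuts it as soon as it is let go. Leave the other things on the worktop and in the bay undisturbed.

Things in the scene. Friction and masses are not known exactly. Their poses are not given: they have to be found in the camera images.
- bay: Fixed sample bay: pen with clear walls, white floor and wire top, 340 mm wide, 106 mm high, an aluminium gate across its front. Origin on the worktop midway along the closed gate, in its plane. x points into the bay (away from the robot; pen at x 20 to 230 mm), y along the closed gate towards the hinge post, z up. Placed and turned anew each time.
- gate_hinge (a point): Point on the worktop under the vertical axis of the gate's hinge, at bay x 0, y +150 mm.
- gate (a joint): Gate angle in rad: 0 shut, grows as its free end swings towards the robot (bay -x, clockwise from above), to 1.2. A spring shuts it: 0.25 N m when shut, 0.45 at 0.5 rad (about 2 N at the knob). Gate 290 mm long, 16 thick, top 100 mm above the worktop. It cannot open while the bolt's nose is in the keeper.
- bolt (a joint): How far the barrel bolt is drawn back along the gate towards the hinge, in m: 0 to 0.004 at the start (shot), at most 0.055. The nose is clear of the keeper, and the gate can open, from 0.032 on. It slides with 1 to 2 N of friction and stays where it is left. Raising the sagging bolt by 15 mm at the knob also carries the knob 7 mm towards the hinge.
- bolt_lift (a joint): Lift of the bolt from its sag, rad: 0 sagging (it drops back by its weight), 0.1 level, 0.20 the stop. It turns about a level axis square to the gate through its tail, 110 mm from the knob towards the hinge, 145 mm above the worktop. The nose passes the bent lip only above about 0.08: knob at least 9 mm over its start height, all the while it is drawn to 0.032 (15 mm is safe, 21 mm the stop).
- knob (a point): Centre of the bolt's upright round knob: dark steel cylinder, 18 mm diameter, 34 mm tall, on a thin stalk above the gate's top, 240 mm from the hinge axis and about 190 mm above the worktop at the start; nothing near it is higher than 170 mm. Leans 0.1 rad when the bolt sags, moves with the bolt and turns with the gate. Lifting takes about 2 N.
- keeper_lip (a point): Middle of the top edge of the keeper's bent steel lip, 120 mm above the worktop. The keeper post stands on the bay's -y side, at bay y -151 to -215 mm, x -31 to +21 mm, with a cheek 165 mm high on the robot's side of the bolt's nose, which keeps the gate shut.
- nose (a point): Lower end of the heel at the bolt's nose, 195 mm from the bolt's tail, which hangs 14 mm below the top of the keeper's bent lip, behind it, at the start.
- jar: Loose white jar with a grey lid, round, 48 mm in diameter and 100 mm tall, about 0.13 kg, standing 80 to 105 mm in front of the closed gate. Origin at the centre of its underside, z up.
- rail: Fixed narrow raised rail: aluminium square tube 160 mm long (along its x) and 30 mm wide (along its y), its top 90 mm above the worktop, on two thin legs. Origin on the worktop under its middle. Stands to the robot's right.
- rail_top (a point): Middle of the rail's top face, with the rail's axes (x along it). The jar is wider than the rail and must stand centred across it.
- vial_a: Bystander: small white capped vial in the bay, 34 mm in diameter, 65 mm tall; origin under its centre.
- vial_b: Bystander: a second vial like it in the bay.
- mixer: Bystander: orange vial mixer, 120 x 130 mm, 90 mm tall with its rubber cup, left of the bay; origin under its centre.
- cup: Bystander: wide low specimen cup with a red lid, 64 mm in diameter, 60 mm tall, beyond the raised rail, on the right of the bay; origin under its centre.
There are look-alikes about, which are no part of the job. Of the things that look like the rail, take the one that is farthest to the robot's right at the start.

How it is judged:
By the outcome, as a careful person would: the job done as asked, in the order asked, and still so for the second after the job is handed in, while the arm keeps its last pose, push and grip.
It also fails if it takes over 53 s, if anything falls off the work surface, if the arm or the gripper's body presses on something with over 40 N, if the wrist force passes 120 N, or if a joint passes its speed limit or range.

## Working session

There is one attempt and no reset: what is moved stays moved. The work goes in short steps, Python scripts to look and compute and a tool call to move; the robot and the scene stay as the last step left them, time stands still between calls to the robot, and variables do not carry over. Pictures are saved under pics/ and viewed, at most 10 in all, crops included, and the job is handed in when it is done.

Besides the shell and the picture viewer there is one more tool, called after "Request:" as name(argument=value, ...) on one line, values as JSON. apply_moves: Moves the arm, as the interface text tells. Its arguments: {"type":"object","properties":{"steps":{"type":"array","items":{"type":"object","properties":{"x":{"type":"number"},"y":{"type":"number"},"z":{"type":"number"},"turn":{"type":"number"}}}},"gripper":{"type":"number"}},"required":["steps"]}

```bash
ls; mkdir -p pics
cat > h.py <<'E'
import numpy as np, cv2
from scipy.spatial.transform import Rotation as R
from cell import ctrl, viewer
def snap(n,f):
    s=ctrl.observe(); p,d=viewer.camera(n); cv2.imwrite('pics/'+f,p[:,:,::-1]); np.savez('pics/'+f+'.npz',p=p,d=d); return s,p,d
def cloud(n,d):
    c=viewer.calibration(n); v,u=np.mgrid[:d.shape[0],:d.shape[1]]
    P=np.stack([(u-c['cx'])/c['fx']*d,(v-c['cy'])/c['fy']*d,d],-1)
    W=P@R.from_quat(c['orientation']).as_matrix().T+np.array(c['origin']); W[d==0]=np.nan; return W
E
python3 - <<'E'
from h import *
for n in('scene','top'):
    snap(n,n+'0.png'); print(viewer.calibration(n))
print(viewer.calibration('wrist')); print(ctrl.observe())
E
```

```text
pics
{'fx': 418.6380198238514, 'fy': 418.6380198238514, 'cx': 277.34526133345975, 'cy': 207.93046330272045, 'origin': array([1.19318959, 0.54576912, 0.68482776]), 'orientation': array([ 0.38635117,  0.79706967, -0.41718391, -0.20339692])}
{'fx': 425.0297240913597, 'fy': 425.0297240913597, 'cx': 285.6655042103713, 'cy': 219.6759366483072, 'origin': array([0.42570748, 0.07029545, 1.3028393 ]), 'orientation': array([-0.70562789,  0.70595251, -0.05122531,  0.03311042])}
{'fx': 325.19226210127806, 'fy': 325.19226210127806, 'cx': 283.6762715204224, 'cy': 207.05581269522273, 'T_tool_cam': array([[ 2.98642993e-04, -9.64773744e-01, -2.63080849e-01,
         6.72449088e-02],
       [ 9.99999949e-01,  2.58447840e-04,  1.87392154e-04,
        -6.87760121e-04],
       [-1.12798353e-04, -2.63080891e-01,  9.64773772e-01,
        -1.43150840e-01],
       [ 0.00000000e+00,  0.00000000e+00,  0.00000000e+00,
         1.00000000e+00]])}
{'time': 0.1, 'joints': array([-1.27632767e+00,  2.91209174e-01, -1.54049617e-01,  1.12670165e+00,
        4.82724414e-06,  1.43148118e+00]), 'dq': array([ 3.80955369e-04, -1.51101348e-03,  2.03369461e-03, -3.16391716e-05,
       -7.57587409e-04,  1.46707241e-04]), 'effort': array([ 1.90298997e-03, -5.37975705e+01,  3.31919861e+01,  9.28546448e-03,
       -1.92400421e-04, -8.68420898e-06]), 'ee_pos': array([ 0.22054388, -0.47599715,  0.23079787]), 'orientation': array([ 9.76570849e-01,  2.15195349e-01, -4.27026397e-05, -5.80495850e-04]), 'force': array([-0.55936037,  0.35984531,  0.78654886]), 'wrist_torque': array([-0.019515  , -0.02874803,  0.01891509]), 'gripper_force': 0.0, 'finger_gap': 0.08545059365809861}
```

View pics/scene0.png

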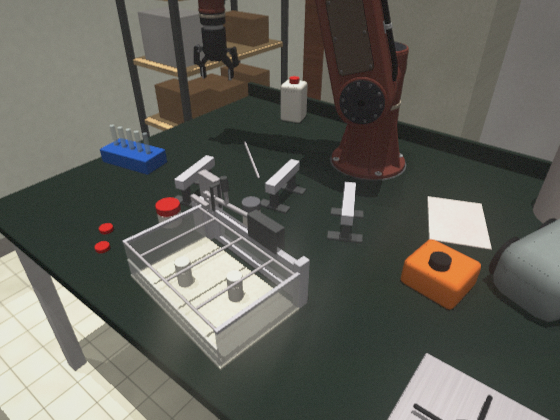

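View pics/top0.png

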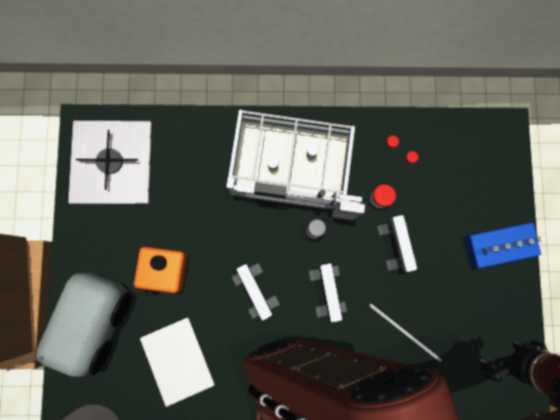

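The top view shows the jar at about (316,229), the rightmost rail at (403,243), and the bay with its gate running from (230,188) to (360,207). The knob is near (322,194), and two look-alike rails lie to the left of the right one.

Run:
```python
from h import *
z=np.load('pics/top0.png.npz'); p,d=z['p'],z['d']; W=cloud('top',d)
def reg(u0,u1,v0,v1,zl,zh):
    w=W[v0:v1,u0:u1].reshape(-1,3); return w[(w[:,2]>zl)&(w[:,2]<zh)]
def box(w,n):
    r=cv2.minAreaRect((w[:,:2]*1000).astype(np.float32)); print(n,len(w),w.mean(0).round(4),'rect',np.round(r[0],1),np.round(r[1],1),round(r[2],1),'z',np.percentile(w[:,2],[5,50,95]).round(4))
box(reg(300,332,212,245,.085,.12),'jar')
box(reg(385,420,205,280,.08,.1),'rail')
box(reg(365,400,180,212,.05,.07),'cup')
g=reg(225,370,170,225,.09,.3); 
for a,b in((.09,.105),(.105,.125),(.125,.15),(.15,.17),(.17,.19),(.19,.23)):
    w=g[(g[:,2]>a)&(g[:,2]<b)]
    if len(w)>3: box(w,(a,b))
np.set_printoptions(linewidth=250)
w=W[180:218,300:370]
print((w[::2,::2,2]*1000).round(0).astype(int))
# scene cam
z=np.load('pics/scene0.png.npz'); W=cloud('scene',z['d']); w=W.reshape(-1,3)
w=w[(w[:,0]>.35)&(w[:,0]<.65)&(w[:,1]>-.25)&(w[:,1]<.25)]
k=w[(w[:,2]>.172)&(w[:,2]<.3)]; print('scene high',len(k)); print(k.round(3)[:60])
big=cv2.resize(cv2.imread('pics/scene0.png')[150:290,160:330],None,fx=4.5,fy=4.2,interpolation=cv2.INTER_CUBIC); cv2.imwrite('pics/c1.png',big)
```

```text
jar 219 [ 0.5478 -0.0481  0.099 ] rect [547.9 -47.9] [45.8 43.4] 88.2 z [0.0944 0.099  0.1031]
rail 611 [ 0.504  -0.3017  0.0888] rect [ 505.3 -302.2] [159.7  32.2] 12.8 z [0.0841 0.0889 0.0929]
cup 356 [ 0.6501 -0.2553  0.0589] rect [ 650.  -255.4] [60.9 61.9] 0.6 z [0.0543 0.0589 0.0627]
(0.09, 0.105) 633 [0.6459 0.0083 0.1   ] rect [635.9  14.3] [375.3 157. ] 89.9 z [0.094  0.1004 0.1045]
(0.105, 0.125) 433 [6.568e-01 6.000e-04 1.109e-01] rect [639.4  14.4] [148.1 381.1] 0.2 z [0.1053 0.1085 0.124 ]
(0.125, 0.15) 331 [ 0.63   -0.0193  0.1372] rect [639.5  15.6] [382.3  41. ] 77.6 z [0.1263 0.1372 0.1476]
(0.15, 0.17) 569 [ 0.6288 -0.0093  0.1605] rect [631.5 -22.6] [306.8  41. ] 77.7 z [0.1542 0.16   0.1674]
(0.17, 0.19) 15 [ 0.6242 -0.0542  0.1796] rect [614.9 -77.6] [77.5  8.3] 66.1 z [0.1709 0.1786 0.1886]
(0.19, 0.23) 42 [ 0.6302 -0.0533  0.2033] rect [630.8 -53.7] [14.8 16.1] 45.1 z [0.1927 0.2042 0.2066]
[[                   4                    7                    6                    7                    8                    5                    4                    4    
[... 14780 characters left out ...]
-0.047  0.204]
 [ 0.631 -0.048  0.201]
 [ 0.632 -0.045  0.202]
 [ 0.627 -0.046  0.2  ]
 [ 0.625 -0.045  0.199]
 [ 0.636 -0.056  0.198]
 [ 0.635 -0.055  0.198]
 [ 0.637 -0.049  0.201]
 [ 0.635 -0.048  0.2  ]
 [ 0.633 -0.046  0.2  ]
 [ 0.632 -0.044  0.2  ]
 [ 0.63  -0.043  0.2  ]
 [ 0.626 -0.044  0.197]
 [ 0.636 -0.057  0.194]
 [ 0.637 -0.052  0.197]
 [ 0.637 -0.049  0.198]
 [ 0.635 -0.049  0.197]
 [ 0.636 -0.044  0.199]
 [ 0.633 -0.044  0.198]
 [ 0.629 -0.045  0.196]
 [ 0.627 -0.044  0.195]
 [ 0.636 -0.057  0.192]
 [ 0.636 -0.054  0.193]
 [ 0.637 -0.049  0.195]
 [ 0.636 -0.047  0.196]
 [ 0.633 -0.047  0.194]
 [ 0.631 -0.046  0.194]]<stdin>:16: RuntimeWarning: invalid value encountered in cast
```

View pics/c1.png

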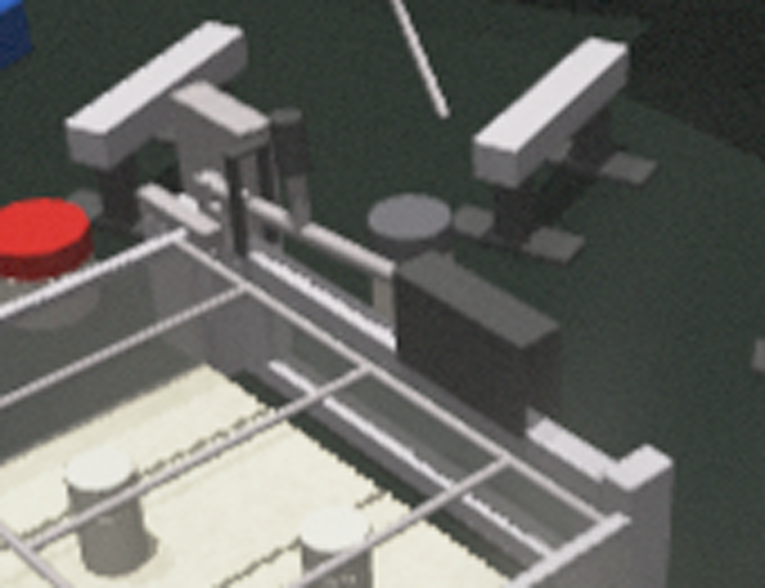

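The crop shows the knob as a dark upright cylinder at crop (287,150), with the bolt bar running to the dark cover. The jar lid is at (410,215) and the keeper post at (215,130). Next I fit the gate and rail lines.

Run:
```python
from h import *
A=[cloud(n,np.load(f'pics/{n}0.png.npz')['d']).reshape(-1,3) for n in('top','scene')]
def line(w,n):
    w=w[:,:2].astype(np.float32)
    for _ in range(3):
        vx,vy,x,y=cv2.fitLine(w,cv2.DIST_HUBER,0,.001,.001).ravel(); dd=(w-[x,y])@[-vy,vx]; w=w[abs(dd)<max(.006,2*dd.std())]
    t=(w-[x,y])@[vx,vy]; print(n,len(w),'c',round(x,4),round(y,4),'yaw',round(np.degrees(np.arctan2(vy,vx)),2),'ends',(np.array([[x,y]])+np.outer([t.min(),t.max()],[vx,vy])).round(3).tolist(),'std',dd.std().round(4))
def sel(w,x0,x1,y0,y1,z0,z1): return w[(w[:,0]>x0)&(w[:,0]<x1)&(w[:,1]>y0)&(w[:,1]<y1)&(w[:,2]>z0)&(w[:,2]<z1)]
for w,n in zip(A,('top','scene')):
    line(sel(w,.58,.72,-.03,.2,.15,.168),n+' cover')
    line(sel(w,.58,.66,-.045,.02,.128,.148),n+' bar')
    line(sel(w,.58,.66,-.08,.0,.092,.103),n+' gatetop')
    line(sel(w,.8,.9,-.1,.2,.09,.115),n+' back wire')
    r=sel(w,.41,.6,-.36,-.24,.083,.098); line(r,n+' rail'); q=cv2.minAreaRect((r[:,:2]*1000).astype(np.float32)); print(q)
    j=sel(w,.515,.58,-.085,-.015,.093,.106); print(n,'jar',cv2.minEnclosingCircle((j[:,:2]*1000).astype(np.float32)),np.median(j,0))
    k=sel(w,.6,.66,-.08,-.02,.200,.22); print(n,'knob',cv2.minEnclosingCircle((k[:,:2]*1000).astype(np.float32)),np.median(k,0))
```

```text
top cover 324 c 0.6496 0.0833 yaw 81.69 ends [[0.6359999775886536, -0.007000000216066837], [0.656000018119812, 0.12800000607967377]] std 0.0078
top bar 88 c 0.6359 -0.0131 yaw 81.77 ends [[0.6309999823570251, -0.04500000178813934], [0.640999972820282, 0.01899999938905239]] std 0.003
top gatetop 95 c 0.6295 -0.0383 yaw 81.55 ends [[0.6230000257492065, -0.07999999821186066], [0.6349999904632568, -0.0020000000949949026]] std 0.0029
top back wire 306 c 0.869 0.0553 yaw 84.74 ends [[0.8550000190734863, -0.10000000149011612], [0.8799999952316284, 0.17900000512599945]] std 0.0161
top rail 591 c 0.5041 -0.3019 yaw 12.75 ends [[0.4269999861717224, -0.3190000057220459], [0.5830000042915344, -0.2840000092983246]] std 0.0089
((505.26007080078125, -302.15570068359375), (159.6695556640625, 32.158103942871094), 12.828640937805176)
top jar ((548.6359252929688, -49.014705657958984), 23.935977935791016) [ 0.54891628 -0.04741374  0.09905689]
top knob ((630.9459838867188, -53.91408920288086), 8.55095100402832) [ 0.63068136 -0.0536511   0.20460151]
scene cover 432 c 0.6509 0.0874 yaw 82.56 ends [[0.64399
[... 282 characters left out ...]
[[0.6259999871253967, -0.07999999821186066], [0.6399999856948853, -0.0]] std 0.0048
scene back wire 859 c 0.8629 0.1061 yaw 87.63 ends [[0.8539999723434448, -0.10000000149011612], [0.8659999966621399, 0.18400000035762787]] std 0.0197
scene rail 346 c 0.5013 -0.2958 yaw 10.9 ends [[0.42100000381469727, -0.3109999895095825], [0.5820000171661377, -0.2800000011920929]] std 0.0093
((503.017822265625, -300.5137939453125), (163.19180297851562, 32.24921798706055), 13.562314987182617)
scene jar ((547.0744018554688, -48.30564880371094), 24.579771041870117) [ 0.55019408 -0.04359057  0.10026077]
scene knob ((629.100830078125, -51.544132232666016), 9.764593124389648) [ 0.63148933 -0.0493136   0.20504632]
```

Request:
apply_moves(steps=[{"z": -0.02, "turn": -7}, {"z": -0.02, "turn": -14}, {"z": -0.02, "turn": -21}, {"z": -0.02, "turn": -28}, {"z": -0.02, "turn": -30}], gripper=100)

```text
schema error: expected keys x, y, z, turn
```

Request:
apply_moves(steps=[{"x": 0.035, "y": -0.018, "z": 0, "turn": -4}, {"x": 0.07, "y": -0.037, "z": 0, "turn": -8}, {"x": 0.105, "y": -0.055, "z": 0, "turn": -12}, {"x": 0.14, "y": -0.073, "z": 0, "turn": -16}, {"x": 0.175, "y": -0.092, "z": 0, "turn": -20}, {"x": 0.21, "y": -0.11, "z": 0, "turn": -24}, {"x": 0.245, "y": -0.129, "z": 0, "turn": -28}, {"x": 0.28, "y": -0.147, "z": 0, "turn": -30}], gripper=100)

```text
time: 0.77
ee_pos: [0.4136, -0.2234, 0.2312]
orientation: [0.887, 0.462, -0.0, -0.0]
force: [1.4, -0.9, 0.8]
finger_gap: 0.0854
gripper_force: 0.0
```

Request:
apply_moves(steps=[{"x": 0.04, "y": 0.002, "z": 0, "turn": 0}, {"x": 0.08, "y": 0.004, "z": 0, "turn": 0}, {"x": 0.12, "y": 0.006, "z": 0, "turn": 0}, {"x": 0.16, "y": 0.007, "z": 0, "turn": 0}, {"x": 0.2, "y": 0.009, "z": 0, "turn": 0}, {"x": 0.222, "y": 0.01, "z": 0, "turn": 0}, {"x": 0.222, "y": 0.01, "z": 0.03, "turn": 0}, {"x": 0.222, "y": 0.01, "z": 0.06, "turn": 0}], gripper=100)

```text
time: 1.43
ee_pos: [0.5508, -0.0482, 0.1713]
orientation: [0.887, 0.462, 0.001, 0.001]
force: [0.9, -0.4, -1.4]
finger_gap: 0.0849
gripper_force: 0.0
```

Run:
```python
from h import *
s,p,d=snap('wrist','w1.png'); print(s['ee_pos'],s['force'])
c=viewer.calibration('wrist'); T=c['T_tool_cam']
v,u=np.mgrid[:420,:560]; dx,dy=u-c['cx'],v-c['cy']; r=np.hypot(dx,dy); th=r/c['fx']
k=np.where(r>0,np.tan(th)/np.maximum(r,1e-9),0)*d
P=np.stack([dx*k,dy*k,d],-1)@T[:3,:3].T+T[:3,3]
W=P@R.from_quat(s['orientation']).as_matrix().T+s['ee_pos']; w=W.reshape(-1,3)
j=w[(abs(w[:,0]-.548)<.035)&(abs(w[:,1]+.0485)<.035)&(abs(w[:,2]-.1)<.006)&(d.ravel()>0)]
print(len(j),cv2.minEnclosingCircle((j[:,:2]*1000).astype(np.float32)),np.median(j,0))
```

```text
[ 0.55080196 -0.04820485  0.17134626] [ 0.93735688 -0.40791306 -1.43055593]
3485 ((547.3792114257812, -47.29187774658203), 23.827363967895508) [ 0.54805275 -0.04617374  0.10049833]
```

View pics/w1.png

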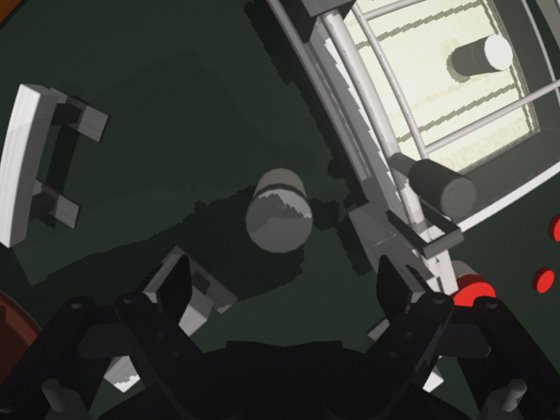

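The wrist view shows the jar lid at (280,222), midway between the fingers at (180,285) and (390,285). The knob is at (440,190), clear to the right. I descend and grip.

Request:
apply_moves(steps=[{"x": 0, "y": -0.002, "z": 0.03, "turn": 0}, {"x": 0, "y": -0.002, "z": 0.06, "turn": 0}, {"x": 0, "y": -0.002, "z": 0.09, "turn": 0}, {"x": 0, "y": -0.002, "z": 0.115, "turn": 0}, {"x": 0, "y": -0.002, "z": 0.115, "turn": 0}], gripper=100)

```text
time: 1.9
ee_pos: [0.5438, -0.0479, 0.0524]
orientation: [0.888, 0.46, -0.003, -0.002]
force: [-1.4, 0.7, 0.2]
finger_gap: 0.0851
gripper_force: 0.0
```

Request:
apply_moves(steps=[{"x": 0, "y": 0, "z": 0, "turn": 0}, {"x": 0, "y": 0, "z": 0, "turn": 0}, {"x": 0, "y": 0, "z": 0, "turn": 0}, {"x": 0, "y": 0, "z": 0, "turn": 0}, {"x": 0, "y": 0, "z": 0, "turn": 0}, {"x": 0, "y": 0, "z": 0, "turn": 0}, {"x": 0, "y": 0, "z": 0, "turn": 0}, {"x": 0, "y": 0, "z": 0, "turn": 0}], gripper=0)

```text
time: 2.57
ee_pos: [0.5485, -0.0486, 0.0585]
orientation: [0.888, 0.461, 0.001, 0.001]
force: [-0.8, 1.4, 6.5]
finger_gap: 0.0468
gripper_force: 60.3
```

Request:
apply_moves(steps=[{"x": 0, "y": 0, "z": -0.03, "turn": 0}, {"x": 0, "y": 0, "z": -0.065, "turn": 0}, {"x": 0, "y": 0, "z": -0.1, "turn": 0}, {"x": 0, "y": 0, "z": -0.13, "turn": 0}, {"x": -0.025, "y": 0.012, "z": -0.13, "turn": 0}, {"x": -0.06, "y": 0.028, "z": -0.13, "turn": 0}, {"x": -0.095, "y": 0.045, "z": -0.13, "turn": 0}, {"x": -0.13, "y": 0.061, "z": -0.13, "turn": 0}], gripper=0)

```text
time: 3.23
ee_pos: [0.5224, -0.1913, 0.1881]
orientation: [0.887, 0.461, 0.001, 0.001]
force: [2.0, -0.3, -1.4]
finger_gap: 0.047
gripper_force: 62.4
```

Request:
apply_moves(steps=[{"x": -0.03, "y": 0.014, "z": 0, "turn": 0}, {"x": -0.06, "y": 0.028, "z": 0, "turn": 0}, {"x": -0.09, "y": 0.043, "z": 0, "turn": 0}, {"x": -0.103, "y": 0.049, "z": 0, "turn": 0}, {"x": -0.103, "y": 0.049, "z": 0, "turn": 0}, {"x": -0.103, "y": 0.049, "z": 0, "turn": 0}], gripper=0)

```text
time: 3.73
ee_pos: [0.503, -0.3027, 0.1871]
orientation: [0.888, 0.46, 0.0, 0.0]
force: [0.2, 0.8, -1.6]
finger_gap: 0.0469
gripper_force: 62.4
```

```bash
cat >> h.py <<'E'
def wcloud(s,d):
    c=viewer.calibration('wrist'); T=c['T_tool_cam']
    v,u=np.mgrid[:420,:560]; dx,dy=u-c['cx'],v-c['cy']; r=np.hypot(dx,dy); th=r/c['fx']
    k=np.where(r>0,np.tan(th)/np.maximum(r,1e-9),0)*d
    P=np.stack([dx*k,dy*k,d],-1)@T[:3,:3].T+T[:3,3]; P[d==0]=np.nan
    return P@R.from_quat(s['orientation']).as_matrix().T+s['ee_pos']
E
python3 - <<'E'
from h import *
s,p,d=snap('wrist','w2.png'); print(s['ee_pos'],s['force'],s['finger_gap'])
w=wcloud(s,d).reshape(-1,3)
s1,p1,d1=snap('scene','s2.png'); w1=cloud('scene',d1).reshape(-1,3)
s2,p2,d2=snap('top','t2.png'); w2=cloud('top',d2).reshape(-1,3)
e=s['ee_pos']
for n,w in(('wrist',w),('scene',w1),('top',w2)):
    near=np.hypot(w[:,0]-e[0],w[:,1]-e[1])<.035
    j=w[near&(w[:,2]<.24)&(w[:,2]>.11)]
    if len(j): print(n,len(j),'z pct',np.percentile(j[:,2],[2,10,50,90,98]).round(4))
    t=j[abs(j[:,2]-.23)<.008]
    if len(t)>10: print('lid',len(t),cv2.minEnclosingCircle((t[:,:2]*1000).astype(np.float32)))
    r=w[(abs(w[:,0]-.505)<.1)&(abs(w[:,1]+.302)<.06)&(abs(w[:,2]-.09)<.006)]
    if len(r): print('rail',len(r),cv2.minAreaRect((r[:,:2]*1000).astype(np.float32)),np.median(r[:,2]))
E
```

```text
[ 0.50299965 -0.30266364  0.18706642] [ 0.23483636  0.83205255 -1.59957881] 0.04690966549096035
wrist 17476 z pct [0.1467 0.1866 0.2287 0.23   0.2363]
lid 11713 ((510.0289611816406, -292.9003601074219), 32.46464157104492)
rail 3815 ((514.2991943359375, -299.1776428222656), (138.9930877685547, 30.863014221191406), 12.581451416015625) 0.0905208005531812
scene 783 z pct [0.133  0.1443 0.1981 0.2291 0.2337]
lid 179 ((506.4765625, -296.631591796875), 33.51729965209961)
rail 356 ((503.5032043457031, -301.0064697265625), (163.47299194335938, 33.252647399902344), 13.76087760925293) 0.09019120755983856
top 220 z pct [0.1338 0.1429 0.1975 0.2289 0.2387]
lid 61 ((503.83343505859375, -288.83514404296875), 23.3961124420166)
rail 412 ((504.714599609375, -302.0288391113281), (159.94052124023438, 32.29159927368164), 12.93010425567627) 0.08902898354964695
```

View pics/w2.png

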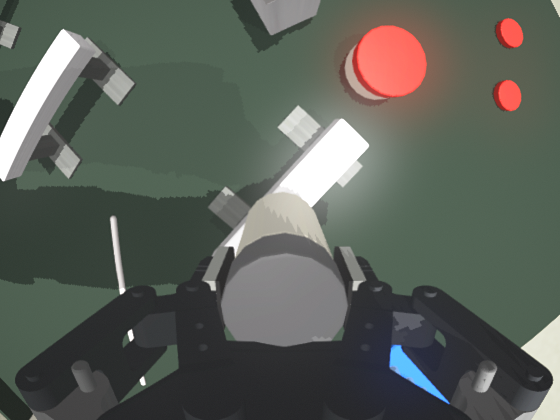

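The wrist view shows the jar held upright between the fingers, with its lid at (285,290) and the rail under it running through (320,170). Now I locate the lid centre precisely.

Run:
```python
from h import *
z=np.load('pics/w2.png.npz'); p,d=z['p'],z['d']; s=ctrl.observe(); W=wcloud(s,d)
m=(abs(W[:,:,2]-.229)<.004)&(p.mean(2)>70)&(p.mean(2)<160); m=m.astype(np.uint8)
m=cv2.morphologyEx(m,cv2.MORPH_OPEN,np.ones((9,9)))
n,l,st,ce=cv2.connectedComponentsWithStats(m); i=1+st[1:,4].argmax(); print(st[i],ce[i])
q=W[l==i]; c,r=cv2.minEnclosingCircle((q[:,:2]*1000).astype(np.float32)); print(c,r,np.median(q[:,2]))
Q=R.from_quat(s['orientation']).as_matrix(); tl=(q-s['ee_pos'])@Q; print('tool ext',np.percentile(tl,[1,50,99],axis=0).round(4)); print(Q.round(4))
A=np.c_[q,np.ones(len(q))]; co=np.linalg.lstsq(np.c_[q[:,:2],np.ones(len(q))],q[:,2],rcond=None)[0]; print('tilt deg',np.degrees(co[:2]))
c=np.array(c)/1000; a=np.radians(12.8); print('across off',(c-[.505,-.3017])@[-np.sin(a),np.cos(a)],'along',(c-[.505,-.3017])@[np.cos(a),np.sin(a)])
```

```text
[ 221  249  127   97 9657] [283.39297919 299.8387698 ]
(503.4812927246094, -300.78271484375) 24.540586471557617 0.22893823271613895
tool ext [[-0.0145 -0.022  -0.0436]
 [ 0.0049 -0.0004 -0.0422]
 [ 0.0235  0.0218 -0.0396]]
[[ 5.746e-01  8.184e-01  3.000e-04]
 [ 8.184e-01 -5.746e-01  2.000e-04]
 [ 3.000e-04  1.000e-04 -1.000e+00]]
tilt deg [-1.10768266  0.01661235]
across off 0.0012309573430178116 along -0.0012777432707204855
```

Request:
apply_moves(steps=[{"x": 0, "y": 0, "z": 0.012, "turn": 0}, {"x": 0, "y": 0, "z": 0.024, "turn": 0}, {"x": 0, "y": 0, "z": 0.032, "turn": 0}, {"x": 0, "y": 0, "z": 0.036, "turn": 0}, {"x": 0, "y": 0, "z": 0.036, "turn": 0}, {"x": 0, "y": 0, "z": 0.036, "turn": 0}], gripper=0)

```text
time: 4.38
ee_pos: [0.5033, -0.3019, 0.1506]
orientation: [0.887, 0.461, 0.0, -0.0]
force: [-0.5, -0.4, -1.1]
finger_gap: 0.0467
gripper_force: 62.3
```

Request:
apply_moves(steps=[{"x": 0, "y": 0, "z": 0.001, "turn": 0}, {"x": 0, "y": 0, "z": 0.002, "turn": 0}, {"x": 0, "y": 0, "z": 0.002, "turn": 0}, {"x": 0, "y": 0, "z": 0.002, "turn": 0}], gripper=0)

```text
time: 4.72
ee_pos: [0.5033, -0.3024, 0.1486]
orientation: [0.888, 0.461, 0.0, 0.0]
force: [1.1, -0.6, -1.9]
finger_gap: 0.0469
gripper_force: 62.3
```

Request:
apply_moves(steps=[{"x": 0, "y": 0, "z": 0.001, "turn": 0}, {"x": 0, "y": 0, "z": 0.001, "turn": 0}, {"x": 0, "y": 0, "z": 0.001, "turn": 0}], gripper=0)

```text
time: 4.97
ee_pos: [0.5033, -0.3025, 0.1485]
orientation: [0.888, 0.461, 0.0, 0.001]
force: [-3.4, 2.1, 7.9]
finger_gap: 0.0469
gripper_force: 63.4
```

Request:
apply_moves(steps=[{"x": 0, "y": 0, "z": 0.001, "turn": 0}, {"x": 0, "y": 0, "z": 0.001, "turn": 0}, {"x": 0, "y": 0, "z": 0.001, "turn": 0}], gripper=0)

```text
time: 5.22
ee_pos: [0.5033, -0.3026, 0.1484]
orientation: [0.888, 0.461, 0.0, 0.001]
force: [-6.1, 2.5, 16.7]
finger_gap: 0.0467
gripper_force: 64.2
```

Request:
apply_moves(steps=[{"x": 0, "y": 0, "z": -0.0015, "turn": 0}, {"x": 0, "y": 0, "z": -0.0015, "turn": 0}, {"x": 0, "y": 0, "z": -0.0015, "turn": 0}], gripper=0)

```text
time: 5.47
ee_pos: [0.5033, -0.3025, 0.1485]
orientation: [0.888, 0.461, 0.0, 0.0]
force: [-2.1, 1.2, 7.5]
finger_gap: 0.0465
gripper_force: 62.9
```

Request:
apply_moves(steps=[{"x": 0, "y": 0, "z": 0, "turn": 0}, {"x": 0, "y": 0, "z": 0, "turn": 0}, {"x": 0, "y": 0, "z": 0, "turn": 0}, {"x": 0, "y": 0, "z": 0, "turn": 0}, {"x": 0, "y": 0, "z": 0, "turn": 0}, {"x": 0, "y": 0, "z": 0, "turn": 0}, {"x": 0, "y": 0, "z": 0, "turn": 0}, {"x": 0, "y": 0, "z": 0, "turn": 0}], gripper=100)

```text
time: 6.13
ee_pos: [0.5031, -0.3022, 0.1478]
orientation: [0.888, 0.461, -0.0, -0.0]
force: [-0.2, -0.0, 0.1]
finger_gap: 0.0854
gripper_force: 0.0
```

Request:
apply_moves(steps=[{"x": 0, "y": 0, "z": -0.015, "turn": 0}, {"x": 0, "y": 0, "z": -0.04, "turn": 0}, {"x": 0, "y": 0, "z": -0.07, "turn": 0}, {"x": 0, "y": 0, "z": -0.11, "turn": 0}, {"x": 0, "y": 0, "z": -0.13, "turn": 0}], gripper=100)

```text
time: 6.55
ee_pos: [0.5038, -0.3027, 0.282]
orientation: [0.888, 0.461, 0.001, 0.002]
force: [-0.0, -1.2, 0.7]
finger_gap: 0.0854
gripper_force: 0.0
```

Run:
```python
from h import *
s,p,d=snap('wrist','w3.png'); print(s['time'],s['ee_pos'],s['force'],2*np.degrees(np.arctan2(s['orientation'][1],s['orientation'][0])))
W=wcloud(s,d); s,pt,dt=snap('top','t3.png'); Wt=cloud('top',dt); s,ps,ds=snap('scene','s3.png'); Ws=cloud('scene',ds)
a=np.radians(12.8)
for n,w in(('w',W),('t',Wt),('s',Ws)):
    w=w.reshape(-1,3); t=w[(np.hypot(w[:,0]-.504,w[:,1]+.302)<.035)&(abs(w[:,2]-.19)<.006)]
    if len(t)>10:
        c,r=cv2.minEnclosingCircle((t[:,:2]*1000).astype(np.float32)); c=np.array(c)/1000; print(n,len(t),c,r,np.median(t[:,2]),'across',(c-[.505,-.3017])@[-np.sin(a),np.cos(a)])
    r=w[(abs(w[:,0]-.505)<.1)&(abs(w[:,1]+.302)<.06)&(abs(w[:,2]-.09)<.006)]
    if len(r): print('rail',cv2.minAreaRect((r[:,:2]*1000).astype(np.float32)))
```

```text
6.55 [ 0.50382806 -0.30273226  0.28200771] [-0.02739589 -1.22785542  0.66168353] 54.857412926556755
w 2966 [ 0.50192795 -0.30118024] 23.89981460571289 0.19054119352405063 across 0.0011874552385148544
rail ((503.0621337890625, -297.2076416015625), (159.5266571044922, 38.940513610839844), 12.395512580871582)
t 249 [ 0.50289844 -0.30209943] 23.99842071533203 0.18932169468759796 across 7.60977457023807e-05
rail ((504.18621826171875, -298.34429931640625), (159.6663818359375, 39.36206817626953), 12.459138870239258)
s 132 [ 0.50136008 -0.30088913] 24.979726791381836 0.19041584571403786 across 0.0015971392025781023
rail ((503.6151428222656, -298.3257751464844), (162.14584350585938, 39.71177291870117), 9.180450439453125)
```

View pics/w3.png

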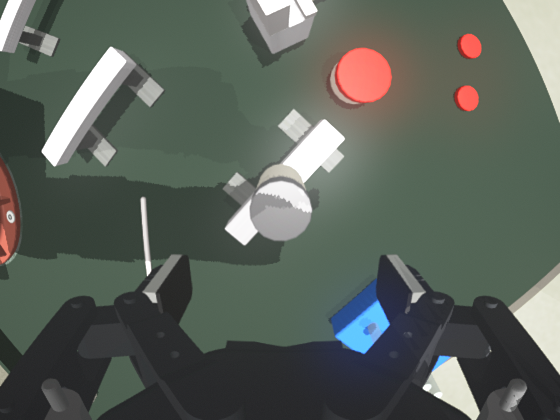

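The wrist view shows the jar standing on the rail at (280,208), centred within about 1 mm. Now I move above the knob.

Request:
apply_moves(steps=[{"x": 0.03, "y": -0.004, "z": 0, "turn": -4}, {"x": 0.07, "y": -0.01, "z": 0, "turn": -8}, {"x": 0.11, "y": -0.016, "z": 0, "turn": -12}, {"x": 0.15, "y": -0.022, "z": 0, "turn": -16}, {"x": 0.19, "y": -0.028, "z": 0, "turn": -20}, {"x": 0.23, "y": -0.034, "z": 0, "turn": -24}, {"x": 0.265, "y": -0.039, "z": 0, "turn": -27}, {"x": 0.279, "y": -0.041, "z": 0, "turn": -27}], gripper=100)

```text
time: 7.37
ee_pos: [0.6309, -0.0461, 0.2761]
orientation: [0.753, 0.657, -0.0, -0.001]
force: [0.4, -0.4, -0.6]
finger_gap: 0.0851
gripper_force: 0.0
```

Request:
apply_moves(steps=[{"x": 0, "y": 0, "z": 0.01, "turn": 0}, {"x": 0, "y": 0, "z": 0.02, "turn": 0}, {"x": 0, "y": 0, "z": 0.03, "turn": 0}, {"x": 0, "y": 0, "z": 0.03, "turn": 0}], gripper=100)

```text
time: 7.7
ee_pos: [0.6282, -0.0517, 0.2445]
orientation: [0.756, 0.654, -0.002, -0.002]
force: [0.1, -0.9, -1.2]
finger_gap: 0.0855
gripper_force: 0.0
```

```bash
cat > k.py <<'E'
from h import *
import sys
f=sys.argv[1]; c0=np.array(eval(sys.argv[2])); zl=float(sys.argv[3])
s,p,d=snap('wrist',f); w=wcloud(s,d).reshape(-1,3); e=s['ee_pos']; Q=R.from_quat(s['orientation']).as_matrix()
print(s['time'],e.round(4),s['force'].round(1),'psi',np.degrees(np.arctan2(Q[1,0],Q[0,0])).round(2),'gap',s['finger_gap'])
t=w[(np.hypot(w[:,0]-c0[0],w[:,1]-c0[1])<.02)&(w[:,2]>zl)&(w[:,2]<zl+.03)]
zt=np.percentile(t[:,2],90); t=t[t[:,2]>zt-.003]; c,r=cv2.minEnclosingCircle((t[:,:2]*1000).astype(np.float32)); c=np.array(c)/1000
print('knob top',len(t),c,r,'z',zt,'in tool',(np.r_[c,zt]-e)@Q)
g=w[(w[:,0]>.6)&(w[:,0]<.68)&(w[:,1]>-.035)&(w[:,1]<.12)&(w[:,2]>.152)&(w[:,2]<.168)]
if len(g)>50: print('cover',cv2.minAreaRect((g[:,:2]*1000).astype(np.float32)))
E
python3 k.py w4.png [.63,-.052] .19
```

```text
7.7 [ 0.6282 -0.0517  0.2445] [ 0.1 -0.9 -1.2] psi 81.73 gap 0.0855427685197359
knob top 603 [ 0.62940607 -0.05266098] 8.721177101135254 z 0.20687358658857186 in tool [-0.00082269  0.00147869  0.03764929]
cover ((646.9957885742188, 71.7972183227539), (63.88209915161133, 26.596677780151367), 81.9781723022461)
```

View pics/w4.png

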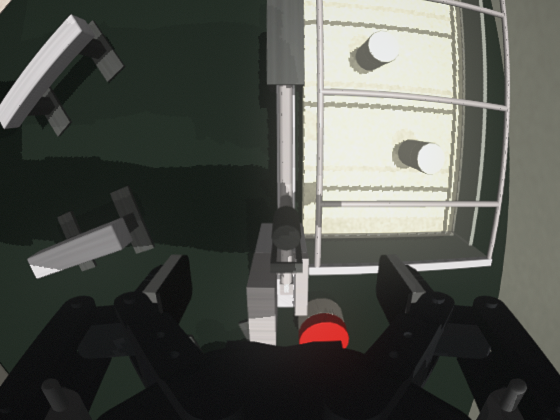

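The wrist view shows the knob at (285,222), centred between the fingers, with the gate running vertically in the picture so the closing line is square to it. I descend and grip.

Request:
apply_moves(steps=[{"x": 0, "y": 0.0015, "z": 0.02, "turn": 0}, {"x": 0, "y": 0.0015, "z": 0.04, "turn": 0}, {"x": 0, "y": 0.0015, "z": 0.055, "turn": 0}, {"x": 0, "y": 0.0015, "z": 0.066, "turn": 0}, {"x": 0, "y": 0.0015, "z": 0.066, "turn": 0}, {"x": 0, "y": 0.0015, "z": 0.066, "turn": 0}], gripper=100)

```text
time: 8.25
ee_pos: [0.6313, -0.0516, 0.1819]
orientation: [0.756, 0.655, -0.0, -0.0]
force: [-0.1, 0.1, 0.8]
finger_gap: 0.0852
gripper_force: 0.0
```

Request:
apply_moves(steps=[{"x": 0, "y": 0, "z": 0, "turn": 0}, {"x": 0, "y": 0, "z": 0, "turn": 0}, {"x": 0, "y": 0, "z": 0, "turn": 0}, {"x": 0, "y": 0, "z": 0, "turn": 0}, {"x": 0, "y": 0, "z": 0, "turn": 0}, {"x": 0, "y": 0, "z": 0, "turn": 0}, {"x": 0, "y": 0, "z": 0, "turn": 0}, {"x": 0, "y": 0, "z": 0, "turn": 0}], gripper=0)

```text
time: 8.92
ee_pos: [0.6313, -0.0507, 0.182]
orientation: [0.756, 0.655, -0.0, -0.0]
force: [-3.2, -1.1, 4.8]
finger_gap: 0.016
gripper_force: 58.4
```

Request:
apply_moves(steps=[{"x": 0, "y": 0, "z": 0, "turn": 0}, {"x": 0, "y": 0, "z": 0, "turn": 0}, {"x": 0, "y": 0, "z": 0, "turn": 0}, {"x": 0, "y": 0, "z": 0, "turn": 0}], gripper=0)

```text
time: 9.25
ee_pos: [0.6315, -0.0507, 0.1818]
orientation: [0.756, 0.655, -0.0, -0.0]
force: [-3.9, -0.6, 4.3]
finger_gap: 0.0159
gripper_force: 58.5
```

Request:
apply_moves(steps=[{"x": 0, "y": 0, "z": 0, "turn": 0}, {"x": 0, "y": 0, "z": 0, "turn": 0}, {"x": 0, "y": 0, "z": 0, "turn": 0}, {"x": 0, "y": 0, "z": 0.003, "turn": 0}, {"x": 0, "y": 0, "z": 0.006, "turn": 0}, {"x": 0, "y": 0, "z": 0.006, "turn": 0}, {"x": 0, "y": 0, "z": 0.006, "turn": 0}], gripper=50)

```text
time: 9.83
ee_pos: [0.6315, -0.0507, 0.1754]
orientation: [0.756, 0.655, -0.0, -0.0]
force: [-0.5, 0.1, 0.4]
finger_gap: 0.0428
gripper_force: 0.0
```

Request:
apply_moves(steps=[{"x": 0, "y": 0, "z": 0, "turn": 0}, {"x": 0, "y": 0, "z": 0, "turn": 0}, {"x": 0, "y": 0, "z": 0, "turn": 0}, {"x": 0, "y": 0, "z": 0, "turn": 0}, {"x": 0, "y": 0, "z": 0, "turn": 0}, {"x": 0, "y": 0, "z": 0, "turn": 0}, {"x": 0, "y": 0, "z": 0, "turn": 0}, {"x": 0, "y": 0, "z": 0, "turn": 0}], gripper=0)

```text
time: 10.5
ee_pos: [0.6315, -0.0507, 0.1759]
orientation: [0.756, 0.655, -0.0, -0.0]
force: [-5.0, -0.4, 2.9]
finger_gap: 0.016
gripper_force: 58.4
```

Request:
apply_moves(steps=[{"x": 0.002, "y": 0, "z": -0.004, "turn": 0}, {"x": 0.0035, "y": 0, "z": -0.008, "turn": 0}, {"x": 0.0055, "y": 0, "z": -0.012, "turn": 0}, {"x": 0.007, "y": 0, "z": -0.016, "turn": 0}, {"x": 0.007, "y": 0, "z": -0.016, "turn": 0}, {"x": 0.007, "y": 0, "z": -0.016, "turn": 0}], gripper=0)

```text
time: 11.0
ee_pos: [0.6326, -0.0434, 0.1919]
orientation: [0.755, 0.655, 0.0, -0.0]
force: [-2.8, 2.0, -4.9]
finger_gap: 0.0162
gripper_force: 58.9
```

```bash
python3 k.py w5.png [.632,-.044] .205
```

```text
11.0 [ 0.6326 -0.0434  0.1919] [-2.8  2.  -4.9] psi 81.87 gap 0.01623262818362725
knob top 885 [ 0.63273322 -0.04009428] 17.464385986328125 z 0.22986243192144407 in tool [ 0.00331501 -0.00035716 -0.03800135]
cover ((641.5389404296875, 28.457725524902344), (128.40853881835938, 26.213848114013672), 82.26319122314453)
```

View pics/w5.png

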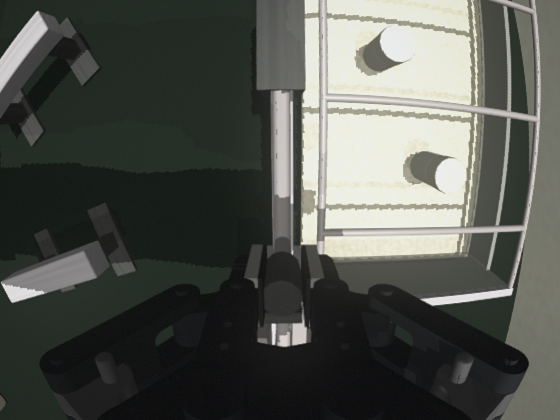

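The wrist view shows the knob at (283,280), held between the pads and lifted. I draw the bolt along the gate.

Request:
apply_moves(steps=[{"x": 0.006, "y": 0, "z": 0, "turn": 0}, {"x": 0.012, "y": 0, "z": 0, "turn": 0}, {"x": 0.018, "y": 0, "z": 0, "turn": 0}, {"x": 0.024, "y": 0, "z": 0, "turn": 0}, {"x": 0.03, "y": 0, "z": 0, "turn": 0}, {"x": 0.036, "y": 0, "z": 0, "turn": 0}, {"x": 0.042, "y": 0, "z": 0, "turn": 0}, {"x": 0.043, "y": 0, "z": 0, "turn": 0}], gripper=0)

```text
time: 11.72
ee_pos: [0.6388, 0.0002, 0.1917]
orientation: [0.755, 0.655, 0.0, -0.0]
force: [-4.2, 0.2, -3.7]
finger_gap: 0.0161
gripper_force: 59.1
```

Request:
apply_moves(steps=[{"x": 0, "y": 0, "z": 0, "turn": 0}, {"x": 0, "y": 0, "z": 0, "turn": 0}], gripper=0)

```text
time: 11.88
ee_pos: [0.6386, -0.0007, 0.1916]
orientation: [0.755, 0.655, 0.0, -0.0]
force: [-4.7, 1.3, -5.1]
finger_gap: 0.0162
gripper_force: 59.1
```

```bash
python3 k.py w6.png [.638,0] .205
```

```text
11.8833 [ 0.6386 -0.0007  0.1916] [-4.7  1.3 -5.1] psi 81.88 gap 0.016233861647140246
knob top 891 [0.63848309 0.00397719] 17.664608001708984 z 0.22962901152737586 in tool [ 0.00465189 -0.0008432  -0.03802627]
cover ((645.7079467773438, 58.547508239746094), (126.64151763916016, 26.348419189453125), 82.15969848632812)
```

View pics/w6.png

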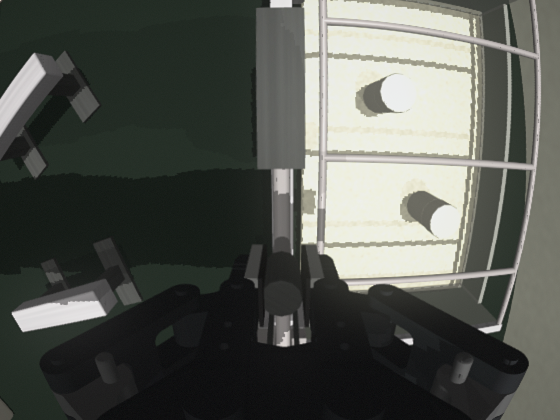

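The wrist view shows the knob at (283,290), still gripped. The cover and vials have shifted in the picture by the drawn distance of about 43 mm. I start pulling the gate along its arc.

Request:
apply_moves(steps=[{"x": 0.0001, "y": -0.0066, "z": 0, "turn": 2}, {"x": 0.0005, "y": -0.0131, "z": 0, "turn": 4}, {"x": 0.001, "y": -0.0197, "z": 0, "turn": 6}, {"x": 0.0018, "y": -0.0262, "z": 0, "turn": 8}, {"x": 0.0018, "y": -0.0262, "z": 0, "turn": 8}], gripper=0)

```text
time: 12.35
ee_pos: [0.6132, 0.0041, 0.1923]
orientation: [0.8, 0.6, 0.001, 0.001]
force: [1.8, -1.0, -5.5]
finger_gap: 0.0163
gripper_force: 59.0
```

Request:
apply_moves(steps=[{"x": 0.0003, "y": -0.0098, "z": 0, "turn": 3}, {"x": 0.001, "y": -0.0197, "z": 0, "turn": 6}, {"x": 0.0023, "y": -0.0294, "z": 0, "turn": 9}, {"x": 0.0041, "y": -0.0391, "z": 0, "turn": 12}, {"x": 0.0064, "y": -0.0487, "z": 0, "turn": 15}, {"x": 0.0092, "y": -0.0581, "z": 0, "turn": 18}, {"x": 0.0125, "y": -0.0674, "z": 0, "turn": 21}, {"x": 0.0137, "y": -0.0704, "z": 0, "turn": 22}], gripper=0)

```text
time: 13.02
ee_pos: [0.5494, 0.037, 0.1923]
orientation: [0.9, 0.437, 0.0, 0.0]
force: [1.9, -2.9, -4.8]
finger_gap: 0.016
gripper_force: 59.3
```

Request:
apply_moves(steps=[{"x": 0, "y": 0, "z": 0, "turn": 0}, {"x": 0, "y": 0, "z": 0, "turn": 0}, {"x": 0, "y": 0, "z": 0, "turn": 0}], gripper=0)

```text
time: 13.27
ee_pos: [0.5503, 0.0365, 0.192]
orientation: [0.899, 0.438, 0.0, 0.001]
force: [1.4, -3.7, -4.3]
finger_gap: 0.0162
gripper_force: 59.4
```

Run:
```python
from h import *
s,p,d=snap('wrist','w7.png'); w=wcloud(s,d).reshape(-1,3); print(s['time'],s['ee_pos'],s['force'],np.hypot(*(s['ee_pos'][:2]-[.663,.186])))
g=w[(w[:,0]>.54)&(w[:,0]<.69)&(w[:,1]>.03)&(w[:,1]<.16)&(w[:,2]>.15)&(w[:,2]<.166)]
print(len(g),cv2.minAreaRect((g[:,:2]*1000).astype(np.float32)))
snap('scene','s7.png')
cv2.imwrite('pics/c7.png',np.hstack([cv2.imread('pics/w7.png')[:,100:480],cv2.imread('pics/s7.png')[:,60:400]]))
```

```text
13.2667 [0.55031983 0.03646946 0.19203151] [ 1.37400909 -3.70158469 -4.34379461] 0.1872330171291092
9065 ((588.2977905273438, 87.39137268066406), (134.26336669921875, 26.429452896118164), 53.51631546020508)
```

View pics/c7.png

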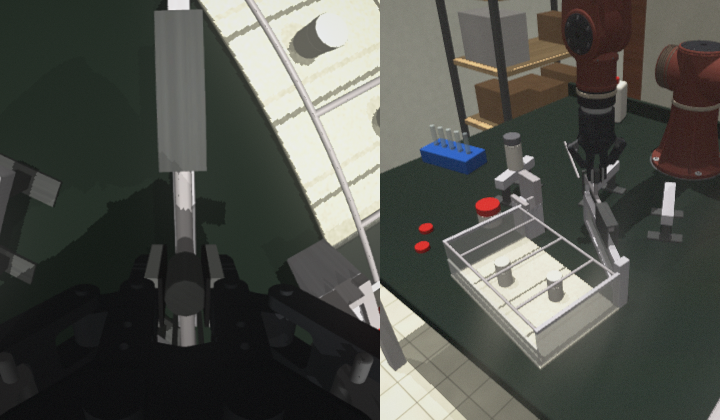

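The pictures show the gate swung out with the knob still held, at about 28.6° by the cover's edge. The jar stands on the rail at scene crop (512,155), and the vials, cup and others look in place. I nudge the gate slightly further and hand in.

Request:
apply_moves(steps=[{"x": 0, "y": -0.004, "z": 0, "turn": 1.2}, {"x": 0, "y": -0.004, "z": 0, "turn": 1.2}, {"x": 0, "y": -0.004, "z": 0, "turn": 1.2}, {"x": 0, "y": -0.004, "z": 0, "turn": 1.2}], gripper=0)

```text
time: 13.7
ee_pos: [0.5465, 0.0394, 0.1918]
orientation: [0.904, 0.428, 0.0, 0.0]
force: [0.5, -1.5, -4.5]
finger_gap: 0.0163
gripper_force: 59.4
```

Run:
```python
from h import *
s=ctrl.observe(); print(s['time'],s['ee_pos'],s['force'],s['finger_gap']); print(ctrl.job_done())
```

```text
13.7 [0.54648238 0.0393675  0.19181933] [ 0.46314379 -1.52105041 -4.50860878] 0.016272351845337346
the job is handed in; nothing more can be done
None
```

I handed the job in at 13.7 s: the jar stands upright on the right-hand rail, centred within about 1.5 mm, the bolt is lifted and drawn back about 43 mm, and the arm is holding the gate open at about 30°; the hand-in gave no verdict.

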